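# Move the battery from the charging dock to the photo printer

## Robot

A 6-joint arm with a two-finger parallel gripper is mounted at the origin on the work surface. World frame = base frame: x ahead of the robot, y to its left, z up, the work surface at z = 0. Lengths are in m, angles in rad, forces in N, time in s.
With the tool pointing down it reaches from about 0.35 to 0.925 m from the base axis. Payload 6.4 kg.
Tool frame: the origin (TCP) lies at the very end of the fingers, on their centre line; the grasp point (between the pads) lies 19 mm behind it (grip_depth is the distance from the TCP to the grasp point, in m); z points along the fingers, y is the line along which they close (so a half turn about z gives the same grasp; the last joint's range is limited). The gripper opens to 94 mm and grips with 3 to 60 N. Pads are 16 mm wide; open, the fingers measure 119 mm over their backs; the gripper's body (75 mm by 177 mm) begins 78 mm behind the grasp point.
Start: joints at [-1.373, 0.245, 1.558, -0, 1.339, -0.174], TCP at [0.236, -0.606, 0.205] pointing down, gripper open.
Joint ranges: [-3.13, 3.13], [-1.02, 2.26], [0.13, 2.54], [-0.95, 4.09], [0.21, 2.88], [-2.74, 2.74]. Speed limits (rad/s): [2.57, 2.57, 3.14, 3.14, 3.14, 3.14].

## Interface

Orientations are given as a rotation vector (axis times angle).
In Python, from cell import * gives the robot as it stands. The module is installed in compiled form; this text tells all that it offers.
- The arm moves only by the tool apply_moves, never from a script. Its argument "steps" is a list of rows, each a list of 2 entries, a list of its own where there are three numbers: the shift along the tool's x, y, z in m, then the turn, a rotation vector about the tool's x, y, z in rad. A call has 1 to 8 rows; each row is the pose to reach, as a shift and turn from the pose commanded when the call began, along the tool's axes at that moment; what a row does not reach only later rows make up. A row lasts 1/10 s, in which the tool goes at most 50 mm and 8.59 degrees, less where a joint would pass 70% of its speed; a pose out of reach is approached as far as the arm can. A call with a gripper value outside its range is refused whole. "hand" is the gripper command: -1 is fully open, 1 is shut, values between are in proportion, set as the call begins (left out, the last holds). The fingers move at their own pace and stop on an object; the grip force is fixed at half the most. Time passes only in rows, so rows that repeat a pose let the fingers close. It gives the time, the measured TCP pose, the force, the opening and the grip force at its end, in the units of the state.
- state(): the state, without advancing time (a new reading comes with each control period).
- get_image(name): name is "scene" or "top"; returns a dict with "pixels" (480x640x3 uint8, red, green, blue), "range_z" (480x640 float32, m along the optical axis (not along the pixel's ray), 0 where there is no reading), "intrinsics" (3x3 intrinsics, pixels), "distortion" ([k1, k2, p1, p2, k3] as OpenCV has them; the pictures are not rectified), "R" (3x3) and "t" (3): a world point X has camera coordinates R X + t. Camera axes: x right, y down, z forward; pixel columns grow to the right and rows downward; lengths in m; the calibration is good to about 2 mm. A picture is of the moment at which its call begins.
- close_job(): hands the job in; it is judged then, once.
The state is a dict: "time_s": time; "joint_pos": joint angles; "qvel": joint speeds; "effort": joint torques, N m; "ee_pos": TCP position; "eef_rot": TCP orientation; "ft_force": force on the tool from outside, world axes, zero at the start; "wrist_torque": the same for the moment, N m; "finger_gap": finger opening in m; "gripper_force": force on a finger pad.
Only numpy, scipy, OpenCV 4.12 (cv2) and the standard library are available. Lean on these libraries where they do the work, as an engineer would, in place of code of your own. Each camera call takes 0.05 s, during which the arm holds its last target. There are 200 camera calls.

## Task

The charged battery is locked down in the charging dock. Press it to release its push-push catch so that it pops up by itself, lift it out, put it upright in the well of the portable photo printer and press it gently until its catch locks and it stays down, never forcing it and leaving the other things on the bench where they are.

Things in the scene. Friction and masses are not known exactly. Their poses are not given: they have to be found in the camera images.
- battery: Light grey battery block, 44 mm (its x) by 28 mm (its y) by 66 mm tall (its z), 0.13 to 0.2 kg, alike both ways round about z. Origin: centre of its underside, z up. Starts locked down in the dock, its top standing 10 to 14 mm above the dock's top face; it is meant to be gripped, across its 28 mm width, once it has popped up.
- dock: Charging dock, fixed: narrow grey block, about 100 x 49 mm and 80 mm tall, on a 112 x 84 mm black foot, with one well in its top. Origin: on the bench below the well's centre; z up; the longer solid part lies to its +x.
- dock_well (a point): Centre of the dock well's mouth, level with the top face (80 mm up), axes of the dock. Well 49 mm (x) by 33 mm (y), with a black 45-degree funnel 6 mm wide and deep at the mouth. Catch: press the battery 5 to 6 mm below its locked height (hard stop at 7 mm) and let go: it rises and stands 31 mm above the top face. Pressed down so far again, it locks again.
- printer: Portable photo printer, fixed: wide white body, about 125 mm (x) by 152 mm (y), 80 mm tall, with a paper slot and a print at its front (-x) and one battery well in its top, with a funnel and size like the dock's. Origin: on the bench below the well's centre; z up. Ramming the battery against printer or dock with more than 60 N is forcing it.
- printer_well (a point): Centre of the printer well's mouth, level with the top face (80 mm up), axes of the printer. Starts empty, carriage up: a battery put in stands 31 mm above the top face. The catch trips when pressed in 18 to 30 mm (it differs: feel for the hard stop 1 to 2 mm further, where the force climbs steeply); let go, it rises 4 to 7 mm and stays locked. Let go too early, or pressed again, it pops up.
- pulley: Bystander: loose aluminium drive pulley, 68 mm across, 26 mm tall, lying on the bench. Origin: centre of its underside.
- jar: Bystander: small clear jar with a cap, 48 mm across, 60 mm tall, standing. Origin: centre of its underside.
- screwdriver: Bystander: screwdriver lying on the bench along its own x axis. Origin: under its middle.
- dock_carriage: Sprung steel plate, 46 x 30 mm, in the dock's well, on which the battery stands. Origin: centre of its top; 35 mm below the dock's top face when up. Its spring pushes back with 5 N (up) to 10 N (bottom). Pressing the battery on it with more than 30 N is forcing it.
- printer_carriage: Sprung steel plate, 46 x 30 mm, in the printer's well, on which the battery stands. Origin: centre of its top; 35 mm below the printer's top face when up. Its spring pushes back with 5 N (up) to 10 N (bottom). Pressing the battery on it with more than 30 N is forcing it.
Things that resemble listed ones, but are neither listed nor needed, are in the scene too. There is more than one size of the battery; the job needs the larger.

How it is judged:
By the outcome, as a careful person would: the job done as asked, in the order asked, and still so for the second after the job is handed in, with the robot touching nothing.
It also fails if it takes over 72 s, if anything falls off the work surface, if the arm or the gripper's body presses on something with over 40 N, if the wrist force passes 120 N, or if a joint passes its speed limit or range.

## Working session

There is one attempt and no reset: what is moved stays moved. The work goes in short steps, Python scripts to look and compute and a tool call to move; the robot and the scene stay as the last step left them, time stands still between calls to the robot, and variables do not carry over. Pictures are saved under pics/ and viewed, at most 10 in all, crops included, and the job is handed in when it is done.

Besides the shell and the picture viewer there is one more tool, called after "Request:" by a JSON object that holds its "op" and its "data", one argument or row to a line. apply_moves: Moves the arm, as the interface text tells. Its arguments: {"type":"object","properties":{"steps":{"type":"array","items":{"type":"array"}},"hand":{"type":"number"}},"required":["steps"]}

```bash
mkdir -p pics
cat > h.py <<'E'
from cell import *
import numpy as np, cv2, pickle
def save(n):
    im=get_image(n); pickle.dump(im,open(n+'.pkl','wb')); return im
def load(n): return pickle.load(open(n+'.pkl','rb'))
def cloud(im):
    z=im['range_z']; h,w=z.shape
    u,v=np.meshgrid(np.arange(w),np.arange(h))
    p=cv2.undistortPoints(np.stack([u,v],-1).reshape(-1,1,2).astype(float),np.array(im['intrinsics']),np.array(im['distortion'])).reshape(h,w,2)
    c=np.dstack([p[...,0]*z,p[...,1]*z,z])
    X=(c-np.array(im['t']))@np.array(im['R'])
    X[z==0]=np.nan
    return X
E
python3 - <<'E'
from h import *
s=state();print(s)
a=[]
for n in('scene','top'):
    im=save(n); cv2.imwrite(f'pics/{n}0.png',im['pixels'][...,::-1]); print(n,np.array(im['R']).round(3).tolist(),np.array(im['t']).round(3))
E
```

```text
{'time_s': 0.0, 'joint_pos': array([-1.37307464e+00,  2.45798850e-01,  1.55895700e+00,  1.24270305e-05,
        1.33869659e+00, -1.74083125e-01]), 'qvel': array([ 0.00033094,  0.00014129, -0.00116227,  0.00059307,  0.00087522,
        0.00070202]), 'effort': array([-2.78329744e-04, -4.15839708e+01, -3.14599049e+01,  6.85196137e-02,
        3.32542474e-02, -1.45711583e-04]), 'ee_pos': array([ 0.23604718, -0.60500548,  0.20438575]), 'eef_rot': array([-3.08563564e+00, -5.80323282e-01,  1.55268277e-05]), 'ft_force': array([0.03333834, 0.44416238, 0.55114893]), 'wrist_torque': array([-0.01627323, -0.01070078,  0.02206355]), 'gripper_force': 0.0, 'finger_gap': 0.09368655254081713}
scene [[0.277, 0.961, -0.007], [0.827, -0.242, -0.507], [-0.489, 0.135, -0.862]] [-0.146 -0.456  1.1  ]
top [[-0.022, -1.0, -0.007], [-0.997, 0.023, -0.08], [0.08, 0.005, -0.997]] [0.024 0.586 0.963]
```

View pics/scene0.png

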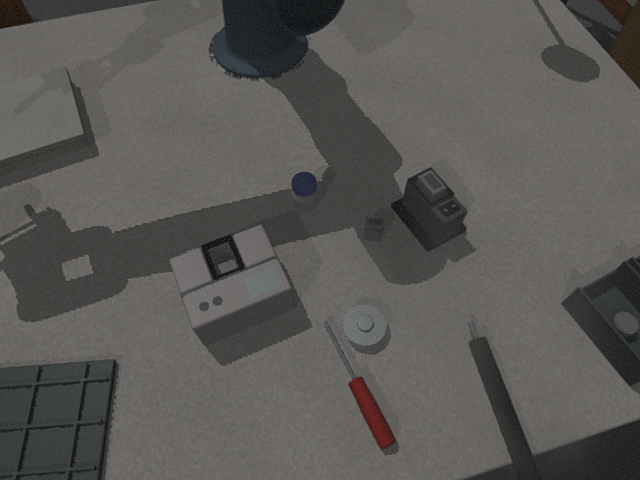

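View pics/top0.png

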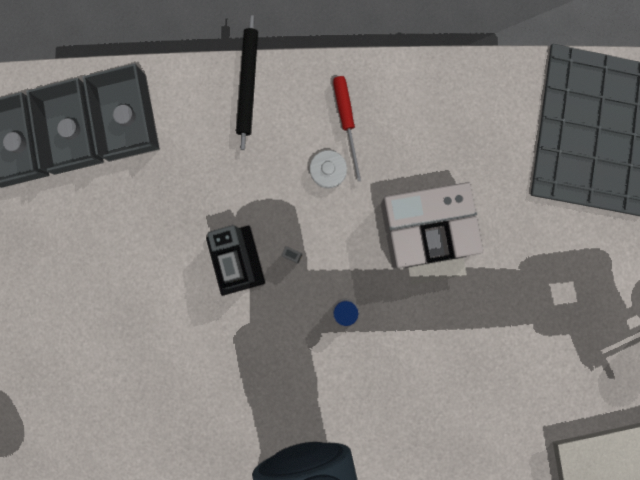

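The scene view shows the dock with its battery at (432,205), the printer at (232,275), jar (304,188), pulley (365,325), screwdriver (365,395) and a small block on the bench (374,227). In the top view they are: dock (235,258), battery top (230,266), printer (433,228), well (437,241), small block (293,255). The block locked in the dock fits the charged battery. The loose one at (293,255) is the smaller decoy. I'll measure and enlarge to confirm.

```bash
cat > m.py <<'E'
from h import *
im=load('top'); X=cloud(im); px=im['pixels'].astype(int)
def rect(m,name):
    P=X[m]; r=cv2.minAreaRect((P[:,:2]*1000).astype(np.float32)); print(name,m.sum(),'rect',np.round(r[0],1),np.round(r[1],1),round(r[2],1),'z',np.round(np.nanmedian(P[:,2])*1000,1))
def big(m):
    n,l,s,c=cv2.connectedComponentsWithStats(m.astype(np.uint8)); return l==1+np.argmax(s[1:,4])
H,W=px.shape[:2]; v,u=np.mgrid[:H,:W]; z=X[...,2]
D=(u>195)&(u<275)&(v>215)&(v<305); P=(u>370)&(u<495)&(v>170)&(v<280); S=(u>280)&(u<306)&(v>240)&(v<270)
for lo,hi in((.07,.086),(.086,.1)): rect(big(D&(z>lo)&(z<hi)),f'dock {lo}')
rect(big(D&(z>.003)&(z<.03)),'foot')
rect(big(D&(z>.06)),'dock all')
rect(big(P&(z>.07)),'printer'); rect(big(P&(z>.03)&(z<.06)),'prn well floor');
rect(big(P&(px.sum(-1)<120)&(z>.06)),'prn funnel')
rect(big(S&(z>.008)),'small')
print(np.round(X[266,222:240]*1000)[:, :].tolist()); print(px[266,222:240].tolist())
c=np.vstack([np.hstack([cv2.resize(im['pixels'][y:y+60,x:x+80],(400,300),interpolation=cv2.INTER_CUBIC) for x,y in((195,230),(395,205))])])
s=load('scene')['pixels']
d=np.hstack([cv2.resize(s[y:y+75,x:x+100],(400,300),interpolation=cv2.INTER_CUBIC) for x,y in((370,165),(180,225))])
c=cv2.convertScaleAbs(np.vstack([c,d]),alpha=1.6)
cv2.imwrite('pics/crop.png',c[...,::-1])
E
python3 m.py
```

```text
dock 0.07 1187 rect [549.7 184.4] [100.   50.3] 14.5 z 77.4
dock 0.086 456 rect [533.3 179.9] [44.  29.1] 14.8 z 92.5
foot 1023 rect [545.4 184.1] [112.4  89.2] 14.9 z 12.4
dock all 1750 rect [549.7 184.3] [100.1  50.3] 14.5 z 78.4
printer 5836 rect [ 596.5 -166.3] [123.9 152.3] 8.6 z 77.8
prn well floor 467 rect [ 567.6 -174.4] [47.5 29. ] 9.1 z 45.0
prn funnel 459 rect [ 567.1 -171.2] [64.5 47.9] 9.1 z 78.0
small 203 rect [553.5  79.8] [30.3 19.2] 64.6 z 45.8
[[533.0, 191.0, 93.0], [533.0, 190.0, 92.0], [533.0, 188.0, 93.0], [533.0, 186.0, 94.0], [533.0, 184.0, 93.0], [533.0, 183.0, 93.0], [533.0, 181.0, 93.0], [533.0, 179.0, 94.0], [533.0, 178.0, 91.0], [533.0, 176.0, 94.0], [533.0, 175.0, 91.0], [533.0, 173.0, 93.0], [532.0, 171.0, 94.0], [533.0, 169.0, 91.0], [532.0, 168.0, 91.0], [532.0, 166.0, 92.0], [533.0, 165.0, 88.0], [533.0, 166.0, 75.0]]
[[122, 123, 124], [111, 113, 114], [85, 89, 90], [79, 84, 85], [78, 83, 84], [79, 84, 85], [78, 83, 84], [78, 84, 84], [80, 84, 85], [79, 83, 84], [84, 87, 88], [104, 106, 107], [125, 125, 125], [125, 127, 127], [117, 118, 117], [91, 92, 92], [62, 63, 62], [47, 47, 48]]
```

View pics/crop.png

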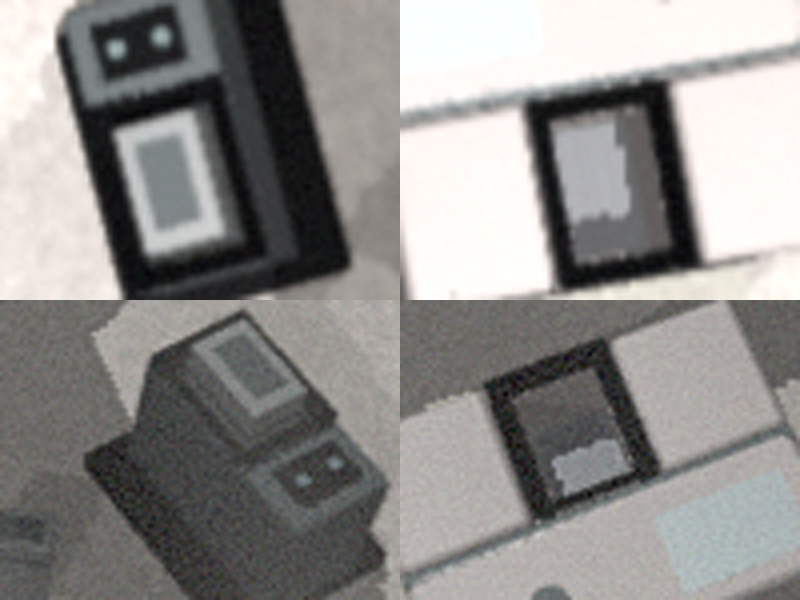

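The enlarged crop confirms it: the 44 x 29 mm block in the dock well is the larger battery, with its top at z≈93 mm. The printer well is empty. The loose block measures about 30 x 19 mm, so it is the small decoy.

```bash
cat > go.py <<'E'
import sys
from h import *
from scipy.spatial.transform import Rotation as Ro
def go(x,y,z,yaw):
    s=state(); R=Ro.from_rotvec(s['eef_rot']); a=np.radians(yaw)
    T=Ro.from_matrix(np.array([[np.cos(a),np.sin(a),0],[np.sin(a),-np.cos(a),0],[0,0,-1]]))
    print('shift mm',(R.inv().apply(np.array([x,y,z])/1000-s['ee_pos'])*1000).round(1),'turn',(R.inv()*T).as_rotvec().round(4),'ft',s['ft_force'].round(1),'ee',(s['ee_pos']*1000).round(1),'t',s['time_s'])
if __name__=='__main__': go(*map(float,sys.argv[1:]))
E
python3 go.py 533.3 179.9 130 14.7
python3 - <<'E'
from h import *
# cross-check wells with scene camera
im=load('scene');X=cloud(im);z=X[...,2];v,u=np.mgrid[:480,:640]
def big(m):
    n,l,s,c=cv2.connectedComponentsWithStats(m.astype(np.uint8)); return l==1+np.argmax(s[1:,4])
for nm,m in(('bat',(u>400)&(u<470)&(v>160)&(v<230)&(z>.0865)),('fun',(u>195)&(u<250)&(v>230)&(v<282)&(im['pixels'].astype(int).sum(-1)<120)&(z>.06))):
    m=big(m);P=X[m];print(nm,m.sum(),cv2.minAreaRect((P[:,:2]*1000).astype(np.float32)),np.median(P[:,2]))
E
```

```text
shift mm [ 562.1 -623.2   75.7] turn [-0.0017 -0.0002  0.1153] ft [ 1.4 -0.1  0.2] ee [ 236.  -605.1  204.5] t 0.1
bat 412 ((534.8802490234375, 180.414794921875), (45.40624237060547, 29.04806137084961), 16.095901489257812) 0.09094120490535809
fun 557 ((568.5606689453125, -171.78558349609375), (65.65172576904297, 49.36852264404297), 8.768485069274902) 0.07691752389598686
```

Request:
{"op": "apply_moves", "data": {
  "steps": [
    [[0.281,-0.311,0],[0,0,0.06]],
    [[0.281,-0.311,0],[0,0,0.06]],
    [[0.281,-0.311,0],[0,0,0.06]],
    [[0.281,-0.311,0],[0,0,0.06]],
    [[0.562,-0.623,0],[0,0,0.11]],
    [[0.562,-0.623,0],[0,0,0.11]],
    [[0.562,-0.623,0],[0,0,0.11]],
    [[0.562,-0.623,0],[0,0,0.11]]
  ],
  "hand": 1
}}

```text
time_s: 0.9
ee_pos: [0.378, -0.2295, 0.2052]
eef_rot: [-3.115, -0.409, 0.0]
ft_force: [1.0, -0.0, 0.0]
finger_gap: 0.0334
gripper_force: 0.0
```

```bash
python3 go.py 534 180.1 115 15
```

```text
shift mm [ 256.4 -355.4   90.2] turn [-0.0002 -0.     -0.0006] ft [ 1. -0.  0.] ee [ 378.  -229.5  205.2] t 0.9
```

Request:
{"op": "apply_moves", "data": {
  "steps": [
    [[0.256,-0.355,0.04],[0,0,0]],
    [[0.256,-0.355,0.04],[0,0,0]],
    [[0.256,-0.355,0.04],[0,0,0]],
    [[0.256,-0.355,0.04],[0,0,0]],
    [[0.256,-0.355,0.04],[0,0,0]],
    [[0.256,-0.355,0.04],[0,0,0]],
    [[0.256,-0.355,0.04],[0,0,0]],
    [[0.256,-0.355,0.04],[0,0,0]]
  ]
}}

```text
time_s: 1.7
ee_pos: [0.5195, 0.143, 0.1686]
eef_rot: [3.115, 0.411, -0.0]
ft_force: [1.0, -0.1, 0.6]
finger_gap: 0.0005
gripper_force: 0.0
```

```bash
python3 go.py 534 180.1 98 15
```

```text
shift mm [ 23.7 -32.   70.6] turn [0.0001 0.0003 0.0005] ft [ 1.  -0.1  0.6] ee [519.5 143.  168.6] t 1.7
```

Request:
{"op": "apply_moves", "data": {
  "steps": [
    [[0.023,-0.032,0.01],[0,0,0]],
    [[0.023,-0.032,0.02],[0,0,0]],
    [[0.023,-0.032,0.03],[0,0,0]],
    [[0.023,-0.032,0.03],[0,0,0]],
    [[0.023,-0.032,0.03],[0,0,0]]
  ]
}}

```text
time_s: 2.2
ee_pos: [0.5329, 0.1765, 0.1388]
eef_rot: [3.115, 0.407, -0.001]
ft_force: [-0.5, 0.2, 0.5]
finger_gap: 0.0005
gripper_force: 0.0
```

```bash
python3 go.py 534 180.1 98 15
```

```text
shift mm [ 2.  -3.2 40.8] turn [ 0.      0.0008 -0.0017] ft [-0.5  0.2  0.5] ee [532.9 176.5 138.8] t 2.2
```

Request:
{"op": "apply_moves", "data": {
  "steps": [
    [[0.001,-0.002,0.015],[0,0,0]],
    [[0.001,-0.002,0.03],[0,0,0]],
    [[0.001,-0.002,0.036],[0,0,0]],
    [[0.001,-0.002,0.039],[0,0,0]],
    [[0.001,-0.002,0.04],[0,0,0]],
    [[0.001,-0.002,0.04],[0,0,0]],
    [[0.001,-0.002,0.04],[0,0,0]]
  ]
}}

```text
time_s: 2.9
ee_pos: [0.5342, 0.1799, 0.0996]
eef_rot: [3.115, 0.41, 0.002]
ft_force: [-0.2, -0.4, 0.8]
finger_gap: 0.0003
gripper_force: 0.0
```

Request:
{"op": "apply_moves", "data": {
  "steps": [
    [[0,0,0.002],[0,0,0]],
    [[0,0,0.004],[0,0,0]],
    [[0,0,0.006],[0,0,0]],
    [[0,0,0.008],[0,0,0]],
    [[0,0,0.009],[0,0,0]],
    [[0,0,0.009],[0,0,0]]
  ]
}}

```text
time_s: 3.5
ee_pos: [0.534, 0.1799, 0.091]
eef_rot: [3.115, 0.41, -0.0]
ft_force: [-2.1, -0.2, 7.4]
finger_gap: 0.0004
gripper_force: 3.5
```

Request:
{"op": "apply_moves", "data": {
  "steps": [
    [[0,0,0.001],[0,0,0]],
    [[0,0,0.002],[0,0,0]],
    [[0,0,0.003],[0,0,0]],
    [[0,0,0.003],[0,0,0]]
  ]
}}

```text
time_s: 3.9
ee_pos: [0.5341, 0.1799, 0.0882]
eef_rot: [3.115, 0.41, 0.0]
ft_force: [-3.2, -0.5, 7.7]
finger_gap: 0.0
gripper_force: 3.9
```

Request:
{"op": "apply_moves", "data": {
  "steps": [
    [[0,0,0.001],[0,0,0]],
    [[0,0,0.0015],[0,0,0]],
    [[0,0,0.0015],[0,0,0]]
  ]
}}

```text
time_s: 4.2
ee_pos: [0.5341, 0.1799, 0.0869]
eef_rot: [3.114, 0.41, 0.0]
ft_force: [-2.7, -0.8, 7.7]
finger_gap: 0.0008
gripper_force: 4.0
```

Request:
{"op": "apply_moves", "data": {
  "steps": [
    [[0,0,0.0005],[0,0,0]],
    [[0,0,0.001],[0,0,0]],
    [[0,0,0.001],[0,0,0]]
  ]
}}

```text
time_s: 4.5
ee_pos: [0.5341, 0.1799, 0.0859]
eef_rot: [3.114, 0.41, 0.0]
ft_force: [-3.1, -0.6, 8.1]
finger_gap: 0.0006
gripper_force: 4.1
```

Request:
{"op": "apply_moves", "data": {
  "steps": [
    [[0,0,0.0005],[0,0,0]],
    [[0,0,0.0007],[0,0,0]],
    [[0,0,0.0007],[0,0,0]]
  ]
}}

```text
time_s: 4.8
ee_pos: [0.5343, 0.1799, 0.0856]
eef_rot: [3.114, 0.41, 0.001]
ft_force: [-4.1, -1.7, 9.7]
finger_gap: 0.0002
gripper_force: 5.0
```

Request:
{"op": "apply_moves", "data": {
  "steps": [
    [[0,0,-0.005],[0,0,0]],
    [[0,0,-0.015],[0,0,0]],
    [[0,0,-0.03],[0,0,0]],
    [[0,0,-0.045],[0,0,0]],
    [[0,0,-0.045],[0,0,0]],
    [[0,0,-0.045],[0,0,0]]
  ],
  "hand": 1
}}

```text
time_s: 5.4
ee_pos: [0.5341, 0.1799, 0.1295]
eef_rot: [3.115, 0.41, 0.002]
ft_force: [-1.0, -0.3, -0.2]
finger_gap: 0.0007
gripper_force: 0.0
```

```bash
cat > chk.py <<'E'
from h import *
im=save('scene');X=cloud(im);z=X[...,2]
x0,y0=534,180
m=(abs(X[...,0]*1000-x0)<30)&(abs(X[...,1]*1000-y0)<25)&(z>.084)&(z<.118)
print(m.sum(),np.nanpercentile(z[m],[10,50,90])); s=state();print(s['ft_force'],s['ee_pos'])
c=cv2.resize(im['pixels'][130:280,340:540],(800,600));cv2.imwrite('pics/pop.png',cv2.convertScaleAbs(c,alpha=1.5)[...,::-1])
E
python3 chk.py
```

```text
641 [0.08903041 0.10805155 0.11071478]
[-0.1529333  -0.41004546 -0.85386522] [0.53361555 0.17983891 0.12875069]
```

View pics/pop.png

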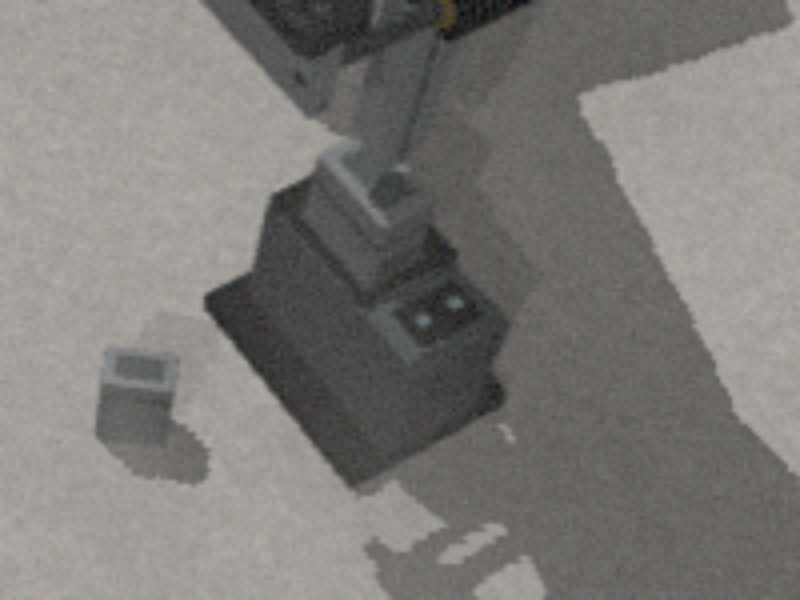

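The battery has popped up: its top is at about 110 mm (crop around (375,190)) and clear of the fingertips. Next I open, descend and grip.

Request:
{"op": "apply_moves", "data": {
  "steps": [
    [[0,0,0],[0,0,0]],
    [[0,0,0],[0,0,0]],
    [[0,0,0],[0,0,0]],
    [[0,0,0],[0,0,0]],
    [[0,0,0],[0,0,0]],
    [[0,0,0],[0,0,0]],
    [[0,0,0],[0,0,0]],
    [[0,0,0],[0,0,0]]
  ],
  "hand": -1
}}

```text
time_s: 6.25
ee_pos: [0.5338, 0.1799, 0.1288]
eef_rot: [-3.115, -0.41, 0.0]
ft_force: [0.8, 0.5, -0.1]
finger_gap: 0.0612
gripper_force: 0.0
```

Request:
{"op": "apply_moves", "data": {
  "steps": [
    [[0,0,0.012],[0,0,0]],
    [[0,0,0.024],[0,0,0]],
    [[0,0,0.036],[0,0,0]],
    [[0,0,0.042],[0,0,0]],
    [[0,0,0.044],[0,0,0]],
    [[0,0,0.044],[0,0,0]],
    [[0,0,0.044],[0,0,0]]
  ]
}}

```text
time_s: 6.95
ee_pos: [0.5342, 0.1799, 0.0853]
eef_rot: [3.115, 0.41, 0.001]
ft_force: [0.2, 0.4, -0.0]
finger_gap: 0.0945
gripper_force: 0.0
```

Request:
{"op": "apply_moves", "data": {
  "steps": [
    [[0,0,0],[0,0,0]],
    [[0,0,0],[0,0,0]],
    [[0,0,0],[0,0,0]],
    [[0,0,0],[0,0,0]],
    [[0,0,0],[0,0,0]],
    [[0,0,0],[0,0,0]],
    [[0,0,0],[0,0,0]],
    [[0,0,0],[0,0,0]]
  ],
  "hand": 1
}}

```text
time_s: 7.75
ee_pos: [0.5338, 0.1799, 0.0848]
eef_rot: [3.115, 0.41, -0.0]
ft_force: [-0.6, -0.2, 0.3]
finger_gap: 0.0333
gripper_force: 0.0
```

Request:
{"op": "apply_moves", "data": {
  "steps": [
    [[0,0,0],[0,0,0]],
    [[0,0,0],[0,0,0]],
    [[0,0,0],[0,0,0]],
    [[0,0,-0.005],[0,0,0]],
    [[0,0,-0.01],[0,0,0]],
    [[0,0,-0.02],[0,0,0]],
    [[0,0,-0.02],[0,0,0]]
  ]
}}

```text
time_s: 8.45
ee_pos: [0.5351, 0.18, 0.1069]
eef_rot: [3.115, 0.41, 0.005]
ft_force: [0.9, -0.1, -1.7]
finger_gap: 0.0278
gripper_force: 29.9
```

Request:
{"op": "apply_moves", "data": {
  "steps": [
    [[0,0,-0.01],[0,0,0]],
    [[0,0,-0.025],[0,0,0]],
    [[0,0,-0.04],[0,0,0]],
    [[0,0,-0.055],[0,0,0]],
    [[0,0,-0.07],[0,0,0]],
    [[0,0,-0.075],[0,0,0]],
    [[0,0,-0.075],[0,0,0]],
    [[0,0,-0.075],[0,0,0]]
  ]
}}

```text
time_s: 9.25
ee_pos: [0.5334, 0.1798, 0.1793]
eef_rot: [3.115, 0.41, -0.002]
ft_force: [-0.0, -0.2, -2.5]
finger_gap: 0.0279
gripper_force: 29.9
```

```bash
python3 go.py 567.8 -171.5 180 9; python3 -c "
from h import *
s=state();print(s['finger_gap'],s['gripper_force'],s['wrist_torque'])"
```

```text
shift mm [-57.7 348.2  -0.6] turn [-1.000e-04  1.000e-03  1.047e-01] ft [-0.  -0.2 -2.5] ee [533.4 179.8 179.3] t 9.25
0.027888912709636837 29.883017241954803 [0.03346612 0.0314656  0.0456154 ]
```

Request:
{"op": "apply_moves", "data": {
  "steps": [
    [[-0.003,0.015,0],[0,0,0.005]],
    [[-0.007,0.04,0],[0,0,0.01]],
    [[-0.011,0.065,0],[0,0,0.02]],
    [[-0.016,0.095,0],[0,0,0.03]],
    [[-0.021,0.125,0],[0,0,0.04]],
    [[-0.026,0.155,0],[0,0,0.05]],
    [[-0.031,0.185,0],[0,0,0.06]],
    [[-0.035,0.21,0],[0,0,0.065]]
  ]
}}

```text
time_s: 10.05
ee_pos: [0.5536, -0.0345, 0.179]
eef_rot: [-3.127, -0.306, 0.002]
ft_force: [0.9, 0.2, -1.4]
finger_gap: 0.0279
gripper_force: 29.9
```

Request:
{"op": "apply_moves", "data": {
  "steps": [
    [[-0.007,0.03,0],[0,0,0.01]],
    [[-0.012,0.06,0],[0,0,0.02]],
    [[-0.017,0.09,0],[0,0,0.03]],
    [[-0.02,0.115,0],[0,0,0.035]],
    [[-0.023,0.13,0],[0,0,0.04]],
    [[-0.023,0.138,0],[0,0,0.04]],
    [[-0.023,0.138,0],[0,0,0.04]],
    [[-0.023,0.138,0],[0,0,0.04]]
  ]
}}

```text
time_s: 10.85
ee_pos: [0.5586, -0.1712, 0.1796]
eef_rot: [-3.131, -0.247, 0.001]
ft_force: [0.9, 0.3, -2.1]
finger_gap: 0.0279
gripper_force: 29.9
```

```bash
python3 go.py 567.8 -171.5 135 9
cat > chk2.py <<'E'
from h import *
im=save('scene');t=save('top')
c=np.hstack([cv2.resize(im['pixels'][170:320,150:350],(400,300)),cv2.resize(t['pixels'][170:290,360:520],(400,300))])
cv2.imwrite('pics/over.png',cv2.convertScaleAbs(c,alpha=1.5)[...,::-1])
E
python3 chk2.py
```

```text
shift mm [ 9.1  1.8 44.6] turn [-0.0007  0.0004  0.0003] ft [ 0.9  0.3 -2.1] ee [ 558.6 -171.2  179.6] t 10.85
```

View pics/over.png

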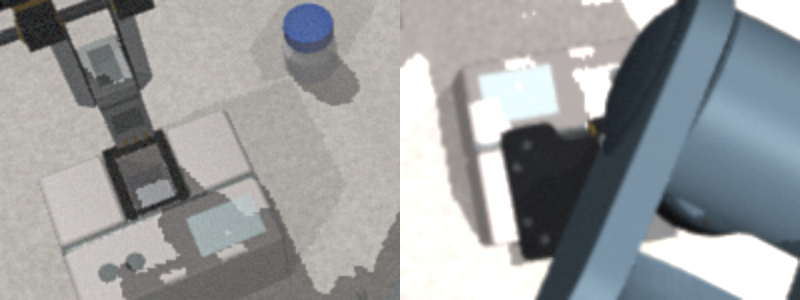

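The held battery (left crop, (128,120)) hangs upright just behind the printer well (147,175). It still needs 9 mm forward along the tool's x.

Request:
{"op": "apply_moves", "data": {
  "steps": [
    [[0.004,0.001,0],[0,0,0]],
    [[0.009,0.002,0.01],[0,0,0]],
    [[0.009,0.002,0.02],[0,0,0]],
    [[0.009,0.002,0.03],[0,0,0]],
    [[0.009,0.002,0.04],[0,0,0]],
    [[0.009,0.002,0.045],[0,0,0]],
    [[0.009,0.002,0.045],[0,0,0]],
    [[0.009,0.002,0.045],[0,0,0]]
  ]
}}

```text
time_s: 11.75
ee_pos: [0.568, -0.1726, 0.135]
eef_rot: [3.132, 0.246, 0.0]
ft_force: [-0.0, -0.4, -1.9]
finger_gap: 0.0279
gripper_force: 29.9
```

```bash
python3 go.py 567.8 -171.5 87 9
python3 - <<'E'
from h import *
im=save('scene');X=cloud(im)*1000;z=X[...,2]
c=cv2.resize(im['pixels'][200:300,160:293],(800,600),interpolation=cv2.INTER_CUBIC)
cv2.imwrite('pics/over2.png',cv2.convertScaleAbs(c,alpha=1.6)[...,::-1])
# battery +x face: vertical points between z 95 and 125 near x~590
a=np.radians(9);l=(X[...,0]-567.8)*np.cos(a)+(X[...,1]+171.5)*np.sin(a);w=-(X[...,0]-567.8)*np.sin(a)+(X[...,1]+171.5)*np.cos(a)
m=(abs(l)<35)&(abs(w)<25)&(z>100)&(z<112)
print(m.sum(),np.nanpercentile(l[m],[10,50,90]),np.nanpercentile(w[m],[2,50,98]))
E
```

```text
shift mm [-0.1 -1.1 48. ] turn [ 0.0001 -0.0002 -0.0004] ft [-0.  -0.4 -1.9] ee [ 568.  -172.6  135. ] t 11.75
83 [20.86830051 21.98706457 22.81846877] [-14.35913236  -2.52843528  12.10361285]
```

View pics/over2.png

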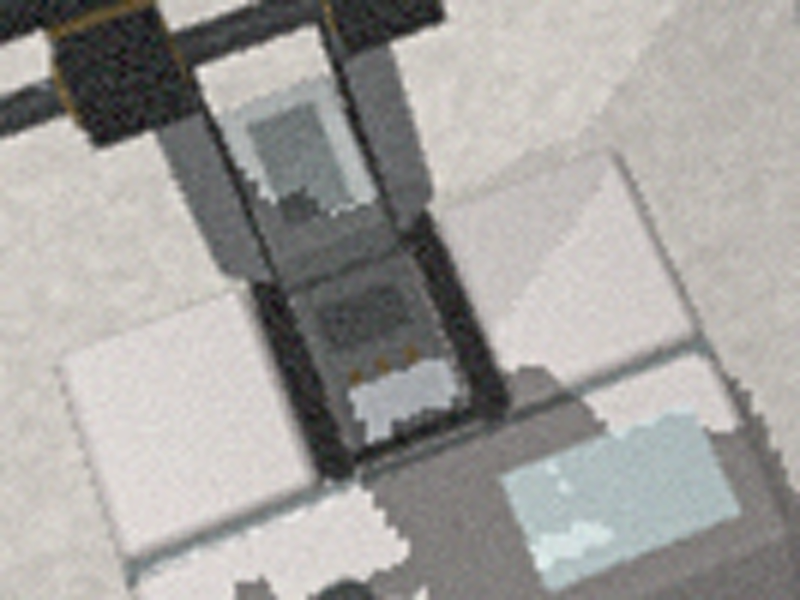

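The battery is centred over the well: its front face is 22 mm ahead of the well's centre and it sits about 1 mm off sideways. In the crop its front face runs straight between the funnel's black edges ((290,290) to (420,250)).

Request:
{"op": "apply_moves", "data": {
  "steps": [
    [[0,-0.001,0.005],[0,0,0]],
    [[0,-0.001,0.01],[0,0,0]],
    [[0,-0.001,0.015],[0,0,0]],
    [[0,-0.001,0.019],[0,0,0]],
    [[0,-0.001,0.022],[0,0,0]],
    [[0,-0.001,0.022],[0,0,0]]
  ]
}}

```text
time_s: 12.4
ee_pos: [0.5674, -0.1713, 0.1121]
eef_rot: [-3.131, -0.246, 0.002]
ft_force: [-0.4, 0.4, -2.7]
finger_gap: 0.0279
gripper_force: 29.9
```

Request:
{"op": "apply_moves", "data": {
  "steps": [
    [[0,0,0.005],[0,0,0]],
    [[0,0,0.01],[0,0,0]],
    [[0,0,0.015],[0,0,0]],
    [[0,0,0.02],[0,0,0]],
    [[0,0,0.022],[0,0,0]],
    [[0,0,0.023],[0,0,0]],
    [[0,0,0.023],[0,0,0]]
  ]
}}

```text
time_s: 13.1
ee_pos: [0.5678, -0.1715, 0.0898]
eef_rot: [-3.132, -0.246, 0.0]
ft_force: [-0.3, -0.5, -2.8]
finger_gap: 0.0278
gripper_force: 29.9
```

Request:
{"op": "apply_moves", "data": {
  "steps": [
    [[0,0,0.001],[0,0,0]],
    [[0,0,0.002],[0,0,0]],
    [[0,0,0.003],[0,0,0]],
    [[0,0,0.004],[0,0,0]],
    [[0,0,0.0045],[0,0,0]],
    [[0,0,0.0045],[0,0,0]]
  ]
}}

```text
time_s: 13.7
ee_pos: [0.5677, -0.1714, 0.0852]
eef_rot: [-3.132, -0.246, 0.0]
ft_force: [0.4, -0.1, -2.2]
finger_gap: 0.0279
gripper_force: 29.9
```

Request:
{"op": "apply_moves", "data": {
  "steps": [
    [[0,0,0.0005],[0,0,0]],
    [[0,0,0.001],[0,0,0]],
    [[0,0,0.001],[0,0,0]]
  ]
}}

```text
time_s: 14.0
ee_pos: [0.568, -0.1715, 0.0848]
eef_rot: [3.132, 0.246, 0.0]
ft_force: [-1.3, 2.3, 1.5]
finger_gap: 0.0276
gripper_force: 29.9
```

Contact with the carriage. I'll release, rise, close and press from above.

Request:
{"op": "apply_moves", "data": {
  "steps": [
    [[0,0,0],[0,0,0]],
    [[0,0,0],[0,0,0]],
    [[0,0,0],[0,0,0]],
    [[0,0,0],[0,0,0]],
    [[0,0,0],[0,0,0]],
    [[0,0,0],[0,0,0]],
    [[0,0,0],[0,0,0]],
    [[0,0,0],[0,0,0]]
  ],
  "hand": -0.1
}}

```text
time_s: 14.8
ee_pos: [0.5678, -0.1715, 0.0843]
eef_rot: [3.132, 0.246, -0.0]
ft_force: [0.1, 0.3, 0.3]
finger_gap: 0.0521
gripper_force: 0.0
```

Request:
{"op": "apply_moves", "data": {
  "steps": [
    [[0,0,-0.01],[0,0,0]],
    [[0,0,-0.02],[0,0,0]],
    [[0,0,-0.03],[0,0,0]],
    [[0,0,-0.04],[0,0,0]],
    [[0,0,-0.04],[0,0,0]],
    [[0,0,-0.04],[0,0,0]]
  ]
}}

```text
time_s: 15.4
ee_pos: [0.568, -0.1715, 0.1248]
eef_rot: [3.132, 0.246, 0.001]
ft_force: [-0.2, 0.9, -1.0]
finger_gap: 0.052
gripper_force: 0.0
```

Request:
{"op": "apply_moves", "data": {
  "steps": [
    [[0,0,0],[0,0,0]],
    [[0,0,0],[0,0,0]],
    [[0,0,0],[0,0,0]],
    [[0,0,0],[0,0,0]],
    [[0,0,0],[0,0,0]],
    [[0,0,0],[0,0,0]],
    [[0,0,0],[0,0,0]],
    [[0,0,0],[0,0,0]]
  ],
  "hand": 1
}}

```text
time_s: 16.2
ee_pos: [0.5678, -0.1715, 0.1243]
eef_rot: [-3.132, -0.246, 0.0]
ft_force: [-0.1, 0.9, 1.1]
finger_gap: 0.0002
gripper_force: 0.0
```

```bash
python3 go.py 567.8 -171.5 112 9
python3 - <<'E'
from h import *
im=save('scene');X=cloud(im)*1000;z=X[...,2]
a=np.radians(9);l=(X[...,0]-567.8)*np.cos(a)+(X[...,1]+171.5)*np.sin(a);w=-(X[...,0]-567.8)*np.sin(a)+(X[...,1]+171.5)*np.cos(a)
m=(abs(l)<35)&(abs(w)<25)&(z>90)&(z<118);m2=m&(z>105)
print(m.sum(),np.nanpercentile(z[m],[50,90]),np.nanpercentile(l[m2],[2,98]),np.nanpercentile(w[m2],[2,98]),state()['finger_gap'])
E
```

```text
shift mm [ 0.   0.  12.3] turn [-0.      0.     -0.0003] ft [-0.1  0.9  1.1] ee [ 567.8 -171.5  124.3] t 16.2
427 [109.18974098 111.17925012] [-11.17113151  22.43410554] [-13.468014    13.72470173] 0.00031907510425234416
```

Request:
{"op": "apply_moves", "data": {
  "steps": [
    [[0,0,0.006],[0,0,0]],
    [[0,0,0.011],[0,0,0]],
    [[0,0,0.015],[0,0,0]],
    [[0,0,0.018],[0,0,0]],
    [[0,0,0.02],[0,0,0]],
    [[0,0,0.02],[0,0,0]]
  ]
}}

```text
time_s: 16.85
ee_pos: [0.5678, -0.1715, 0.1044]
eef_rot: [-3.132, -0.246, 0.0]
ft_force: [-1.3, 0.7, 4.1]
finger_gap: 0.0008
gripper_force: 2.2
```

Request:
{"op": "apply_moves", "data": {
  "steps": [
    [[0,0,0.002],[0,0,0]],
    [[0,0,0.004],[0,0,0]],
    [[0,0,0.006],[0,0,0]],
    [[0,0,0.008],[0,0,0]],
    [[0,0,0.01],[0,0,0]],
    [[0,0,0.01],[0,0,0]]
  ]
}}

```text
time_s: 17.45
ee_pos: [0.5679, -0.1716, 0.0948]
eef_rot: [3.132, 0.246, 0.0]
ft_force: [-2.8, 0.5, 7.1]
finger_gap: 0.0005
gripper_force: 3.2
```

Request:
{"op": "apply_moves", "data": {
  "steps": [
    [[0,0,0.001],[0,0,0]],
    [[0,0,0.002],[0,0,0]],
    [[0,0,0.002],[0,0,0]]
  ]
}}

```text
time_s: 17.75
ee_pos: [0.568, -0.1716, 0.093]
eef_rot: [3.132, 0.246, 0.0]
ft_force: [-1.6, 0.9, 6.8]
finger_gap: 0.0006
gripper_force: 3.4
```

Request:
{"op": "apply_moves", "data": {
  "steps": [
    [[0,0,0.0005],[0,0,0]],
    [[0,0,0.001],[0,0,0]],
    [[0,0,0.001],[0,0,0]]
  ]
}}

```text
time_s: 18.05
ee_pos: [0.568, -0.1716, 0.0921]
eef_rot: [3.132, 0.246, 0.0]
ft_force: [-3.1, 0.7, 6.1]
finger_gap: 0.0007
gripper_force: 3.5
```

Request:
{"op": "apply_moves", "data": {
  "steps": [
    [[0,0,0.0005],[0,0,0]],
    [[0,0,0.001],[0,0,0]],
    [[0,0,0.001],[0,0,0]]
  ]
}}

```text
time_s: 18.35
ee_pos: [0.568, -0.1717, 0.0912]
eef_rot: [3.131, 0.246, 0.001]
ft_force: [-3.0, 1.1, 6.9]
finger_gap: 0.0005
gripper_force: 3.6
```

Request:
{"op": "apply_moves", "data": {
  "steps": [
    [[0,0,0.0005],[0,0,0]],
    [[0,0,0.001],[0,0,0]],
    [[0,0,0.001],[0,0,0]]
  ]
}}

```text
time_s: 18.65
ee_pos: [0.5681, -0.1717, 0.0902]
eef_rot: [3.131, 0.246, 0.001]
ft_force: [-2.0, 1.2, 8.4]
finger_gap: 0.0006
gripper_force: 3.7
```

Request:
{"op": "apply_moves", "data": {
  "steps": [
    [[0,0,0.0005],[0,0,0]],
    [[0,0,0.001],[0,0,0]],
    [[0,0,0.001],[0,0,0]]
  ]
}}

```text
time_s: 18.95
ee_pos: [0.5683, -0.1719, 0.0899]
eef_rot: [3.131, 0.246, 0.001]
ft_force: [-4.1, 0.6, 10.6]
finger_gap: 0.0004
gripper_force: 5.1
```

Request:
{"op": "apply_moves", "data": {
  "steps": [
    [[0,0,0.0005],[0,0,0]],
    [[0,0,0.001],[0,0,0]],
    [[0,0,0.001],[0,0,0]]
  ]
}}

```text
time_s: 19.25
ee_pos: [0.5686, -0.1721, 0.0898]
eef_rot: [3.13, 0.246, 0.002]
ft_force: [-4.6, 1.3, 13.2]
finger_gap: 0.0002
gripper_force: 6.8
```

That is the hard stop: z holds at 89.8 mm while the force climbs. I'll let go.

Request:
{"op": "apply_moves", "data": {
  "steps": [
    [[0,0,-0.004],[0,0,0]],
    [[0,0,-0.012],[0,0,0]],
    [[0,0,-0.025],[0,0,0]],
    [[0,0,-0.045],[0,0,0]],
    [[0,0,-0.07],[0,0,0]],
    [[0,0,-0.09],[0,0,0]],
    [[0,0,-0.09],[0,0,0]],
    [[0,0,-0.09],[0,0,0]]
  ]
}}

```text
time_s: 20.05
ee_pos: [0.5678, -0.1715, 0.1772]
eef_rot: [3.132, 0.246, 0.0]
ft_force: [-0.6, 0.2, -0.3]
finger_gap: 0.0005
gripper_force: 0.0
```

Run:
```python
from h import *
im=save('scene');X=cloud(im)*1000;z=X[...,2]
a=np.radians(9);l=(X[...,0]-567.8)*np.cos(a)+(X[...,1]+171.5)*np.sin(a);w=-(X[...,0]-567.8)*np.sin(a)+(X[...,1]+171.5)*np.cos(a)
m=(abs(l)<20)&(abs(w)<12)&(z<125)
print(m.sum(),np.nanpercentile(z[m],[10,50,90]),state()['ft_force'],state()['ee_pos'])
cv2.imwrite('pics/end.png',cv2.convertScaleAbs(im['pixels'],alpha=1.3)[...,::-1])
```

```text
376 [94.35458166 95.86679722 97.3244428 ] [ 0.29936863 -0.05706106 -0.97266731] [ 0.5672212  -0.1711369   0.17623277]
```

View pics/end.png

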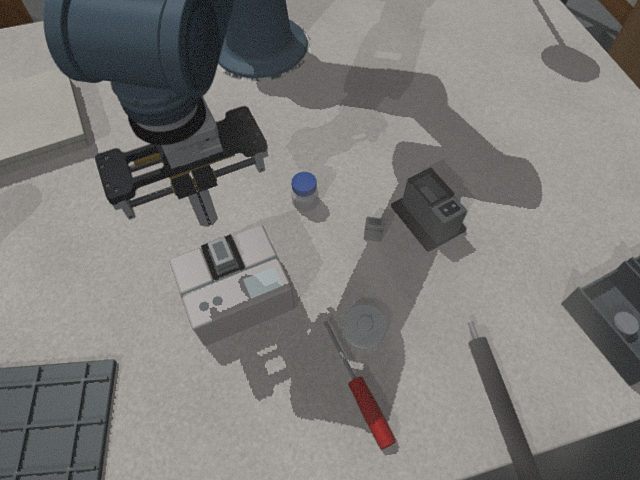

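The picture shows the battery locked in the printer well at (221,255), its top at 96 mm, about 6 mm above the stop. The dock at (432,190) is empty, the bystanders have not moved and the gripper is clear.

```bash
python3 -c "
from cell import *
print(close_job())"
```

```text
the job is handed in; nothing more can be done
None
```

The battery is out of the dock and locked down in the printer's well, standing about 6 mm above the hard stop; the bystanders were not moved, the press peaked at about 13 N, and the job was handed in at about 20 s.

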